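Latch the cooling-tray carriage under the roaster's chute and load the tray

TASK

Move the tray carriage along its notched rail to the sample-roaster drum that has the brass chute: hold the red release bar up while you slide the carriage, then let go so that it catches in the notch that brings the carriage's deck most nearly in line with the chute. Then set the small brass cooling tray with the black handle flat in the frame on the deck and let go of it. Do not disturb the tin, the bowl or the beaker, or knock the tray over.

Things in the scene. Friction and masses are not known exactly. Their poses are not given: they have to be found in the camera images.
- rail: Fixed notched rail: dark steel base 215 (x) by 400 (y) by 12 mm with a brass ladder of ten cross pins, 8 mm thick, 30 mm apart, along its robot side; the gaps between pins are the notches. Origin: underside of the base, at the middle of the travel. y: direction of sliding; x: away from the robot, towards the drums; z up. Slightly yawed.
- carriage (a joint): Carriage position along the rail's y, m; 0 in the middle, stops at -0.122 and 0.122. Nine notches: -0.12 to 0.12 in steps of 0.03 (play 1.5 mm). Runs easily (under 3 N) with the release bar up, locked with it down. Starts locked in the middle notch, 0.
- deck (a point): Centre of the top face of the carriage's aluminium deck, 50 mm above the bench, straight above the rail's y axis; axes parallel to the rail's. On it stands a square frame 8 mm high, 122 by 122 mm inside, 132 by 132 mm outside, in which the tray sits.
- bar (a joint): Height of the release bar above its latched position, m: 0 (pawl in a notch) to 0.028. A spring presses it down with 7 to 10 N; mass 0.12 kg. The round pawl clears the pins from 0.017; lift about 0.022. Let go, it drops, and the pawl rolls off a pin's crest into the nearest notch, taking the carriage along.
- bar_grip (a point): Middle of the red release bar on the carriage: round, 14 mm thick, 118 mm long, along the rail's y, 95 mm to the robot's side of the deck's centre, axis 100 mm above the bench when latched. On two 8 mm stems 45 mm either side of the middle; 50 mm of free room below it. Take it from above, fingers closing along the rail's x.
- chute_drum: Fixed roaster drum with brass chute: black cylinder 110 mm thick on an aluminium box, bronze front, 220 mm high. Origin: bench level, under the middle of the chute's lip, 75 mm to the robot's side of the front plate; axes parallel to the rail's. Chute 66 mm wide, lip 115 mm high, 72 mm beyond the deck centre's line. The right notch brings the deck's centre nearest to y = 0 here.
- shut_drum: The other roaster drum: the same, but with a closed round cover with a black knob instead of a chute. Fixed. Not the one to serve. Origin as for the other.
- tray: Loose square brass cooling tray, perforated floor, 110 by 110 mm, walls 4 mm thick and 40 mm high, 0.25 to 0.45 kg, with a black carrying handle over its middle along its own x axis. Origin: centre of its underside. Starts upright on the bench, left or right of the rail. May sit in the frame in any quarter turn.
- tray_handle (a point): Middle of the tray's handle: round black bar 12 mm thick along the tray's x axis, about 80 mm free between its uprights, axis 80 mm above the tray's underside.
- tin: Loose bean tin with paper label, 68 mm across, 110 mm high, on the other side of the rail from the tray. Bystander. Origin: centre of its underside.
- bowl: Loose white ceramic bowl, 90 mm across, 60 mm high, near the rail's end on the robot's side, on the left. Bystander. Origin: centre of its underside.
- beaker: Loose brass beaker, 56 mm across, 80 mm high, near the rail's end on the robot's side, on the right. Bystander. Origin: centre of its underside.
Things that resemble listed ones, but are neither listed nor needed, are in the scene too. Leave any orange look-alike of the tray alone.

How it is judged (in metres and radians):
On the way, in this order (a step that is already met when the one before it is completed fails the run):
1. with the release bar held up, the carriage has been brought to the drum with the chute (y of deck in the frame of chute_drum between -0.03 and 0.03 m and value of joint bar above 0.01 m), for 0.05 s.
2. the bar is let go and the carriage is caught in the notch in line with the chute, deck centre within 20 mm of the chute's middle (y of deck in the frame of chute_drum between -0.02 and 0.02 m and value of joint bar below 0.004 m and velocity of joint carriage between -0.01 and 0.01 m/s and contact force between the fingers and bar below 0.1 N), for 0.2 s.
3. the tray sits flat in the deck's frame (z of tray in the frame of deck between -0.003 and 0.003 m and horizontal distance between tray and deck below 0.013 m and angle between tray's own z axis and vertical below 0.06 rad and linear speed of tray below 0.02 m/s), for 0.2 s.
At the end, for the whole second after the job is handed in: Carriage at rest, caught in a notch (bar under 4 mm up), deck centre within 20 mm of the chute's middle along the rail; tray at rest and flat on the deck (height within 3 mm, tilt under 0.06 rad), its centre within 13 mm of the deck's centre (all of step 3 and y of deck in the frame of chute_drum between -0.02 and 0.02 m and value of joint bar below 0.004 m and velocity of joint carriage between -0.01 and 0.01 m/s); the robot touches nothing.
It fails at once if the tin, the bowl or the beaker is moved by more than 25 mm or tipped (distance of any of tin, bowl, beaker from where it was at the start of the episode above 0.025 m or angle between any of tin, bowl, beaker's own z axis and vertical above 0.3 rad).
It fails at once if the tray is tipped over (angle between tray's own z axis and vertical above 0.7 rad).
It also fails if it takes over 64 s, if anything falls off the work surface, if the arm or the gripper's body presses on something with over 40 N, if the wrist force passes 120 N, or if a joint passes its speed limit or range.

ROBOT

A 7-joint arm with a two-finger parallel gripper is mounted at the origin on the work surface. World frame = base frame: x ahead of the robot, y to its left, z up, the work surface at z = 0. Lengths are in mm, angles in rad, forces in N, time in s.
With the tool pointing down it reaches from about 400 to 900 mm from the base axis. Payload 5.6 kg.
Tool frame: the origin (TCP) lies midway between the tips of the shut fingers; the grasp point (between the pads) lies 19 mm behind it; z points along the fingers, y is the line along which they close (so a half turn about z gives the same grasp; the last joint's range is limited). The gripper opens to 92 mm and grips with 3 to 60 N. Pads are 20 mm wide; open, the fingers measure 128 mm over their backs; the gripper's body (75 mm by 189 mm) begins 69 mm behind the grasp point.
Start: joints at [1.171, 0.468, -0.012, 1.603, 0.006, 1.071, -0.056], TCP at [226.99, -609.085, 214.592] pointing down, gripper open.
Joint ranges: [-2.53, 2.53], [-0.31, 2.02], [-1.57, 1.55], [0.28, 2.44], [-1.29, 4.43], [0.15, 1.84], [-2.92, 2.92]. Speed limits (rad/s): [2.57, 2.57, 3.14, 3.14, 3.14, 3.14, 3.14].

INTERFACE

Orientations are given as a rotation vector (axis times angle).
In Python, from cell import robot, grip, kin, viewer gives the robot as it stands. Calls block until the motion is done:
- robot.movep(position, orientation): joint-space move of the TCP to a pose.
- robot.servo_line(position, feed=150, rotation=None): straight line of the TCP; rotation=None keeps the orientation; feed is the mean speed in mm/s.
- robot.goto_joints(angles): joint-space move.
- grip(opening, newtons=None): opening from 0.0 (shut) to 1.0 (fully open); newtons is the grip in N (None keeps the last); returns when the fingers have stopped.
- robot.hold(seconds).
- kin.ik(position, orientation): joint angles nearest the present ones, or None.
- robot.observe(): the state.
- viewer.read_camera(name): name is "scene" or "top" or "wrist"; returns the picture (480x640x3 uint8, red, green, blue); there is no depth.
- viewer.camera_info(name): a dict with "camera_matrix" (3x3 intrinsics, pixels), "R" (3x3) and "t" (3): a world point X has camera coordinates R X + t. Camera axes: x right, y down, z forward; pixel columns grow to the right and rows downward; lengths in mm; the calibration is good to about 2 mm. A picture is of the moment at which its call begins: read the wrist's pose just before it. camera_info takes no time and is no camera call; for the wrist camera it gives the pose at the moment of the call.
A pose or a line that the arm cannot do raises robot.IKError and nothing moves.
- robot.job_done(): hands the job in; it is judged then, once.
Trained networks look in the newest picture that a camera, given by its name, has taken for a name from the list of things; names that differ only in an ending like _2 or _b are one class to them, and where a whole thing is asked for, a point or a joint stands for the part that bears it (a point fixed in the world has none). Each returns a list of dicts, best first, with "confidence" (0 to 1); they miss things now and then, are a little off and sometimes report something else, mostly with a low value. They report only what shows in the picture. A call takes as long as a camera call. They do not tell look-alikes from the thing itself.
- viewer.silhouettes(name, camera): "mask" (480x640 bool, what is visible of it).
- viewer.pinpoint(name, camera): "at" ([x, y, z] in mm, in the coordinates of the camera as it stood for that picture, good to about 4 mm: a listed point, or the origin of a listed thing).
The state is a dict: "t": time; "joints": joint angles; "joint_velocities": joint speeds; "joint_torque": joint torques, N m; "tcp_pos": TCP position; "tcp_rot": TCP orientation; "contact_force": force on the tool from outside, world axes, zero at the start; "wrist_torque": the same for the moment, N m; "grip_width": opening from 0.0 (shut) to 1.0 (fully open); "grip_force": force on a finger pad.
Only numpy, scipy, OpenCV 4.12 (cv2) and the standard library are available. Lean on these libraries where they do the work, as an engineer would, in place of code of your own. Each camera call takes 0.05 s, during which the arm holds its last target. There are 200 camera calls.

## Working session

There is one attempt and no reset: what is moved stays moved. The work goes in short steps, each a Python script; the robot and the scene stay as the last script left them, time stands still between calls to the robot, and variables do not carry over. Pictures are saved under pics/ and viewed, at most 10 in all, crops included, and the job is handed in when it is done.

```bash
mkdir -p pics
cat > h.py <<'E'
import numpy as np, cv2
from cell import robot, grip, kin, viewer
def world(cam,p):
    i=viewer.camera_info(cam); return np.array(i["R"]).T@(np.array(p)-np.array(i["t"]))
def pix(cam,X):
    i=viewer.camera_info(cam); c=np.array(i["camera_matrix"])@(np.array(i["R"])@np.array(X)+np.array(i["t"])); return c[:2]/c[2]
def find(n,cam):
    return [(round(d["confidence"],2),world(cam,d["at"]).round(1),pix(cam,world(cam,d["at"])).round()) for d in viewer.pinpoint(n,cam)]
def snap(cam,f):
    im=viewer.read_camera(cam); cv2.imwrite("pics/"+f,im[:,:,::-1]); return im
E
python3 - <<'E'
from h import *
for c in ("top","scene"):
    snap(c,c+"0.png")
    for n in "rail deck bar_grip chute_drum shut_drum tray tray_handle tin bowl beaker".split():
        print(c,n,*find(n,c))
print(robot.observe()["t"])
E
```

```text
top rail (0.66, array([ 5.51e+02, -2.50e+00,  5.00e-01]), array([375., 247.]))
top deck (0.7, array([547.1,  -3.9,  48.3]), array([377., 246.]))
top bar_grip (0.77, array([ 4.534e+02, -3.000e-01,  1.011e+02]), array([378., 279.]))
top chute_drum (0.86, array([ 6.126e+02, -1.205e+02, -3.000e-01]), array([417., 224.])) (0.29, array([550.2,  -4.5,  -2. ]), array([376., 247.]))
top shut_drum
top tray (0.82, array([749.8, 414.9,   3. ]), array([225., 179.])) (0.68, array([358.7, 703.2,   3. ]), array([119., 321.])) (0.6, array([552.7, 375.3,   3.1]), array([239., 248.]))
top tray_handle (0.84, array([554.6, 375.4,  77.1]), array([235., 244.])) (0.61, array([354.8, 695.4,  80.3]), array([112., 321.])) (0.59, array([745.3, 414.9,  81.9]), array([220., 174.]))
top tin (0.91, array([ 507.1, -409.1,   -2.4]), array([523., 260.]))
top bowl (0.97, array([370.7, 296.9,   3.6]), array([267., 314.]))
top beaker (0.72, array([ 362.1, -282.4,    1.6]), array([480., 314.]))
scene rail (0.93, array([551.1,  -9. ,  -2.9]), array([286., 233.]))
scene deck (0.58, array([548.8, -10.6,  49.5]), array([286., 221.]))
scene bar_grip (0.73, array([454.7,   1.7,  98.2]), array([312., 202.]))
scene chute_drum
scene shut_drum
scene tray (0.97, array([751.5, 404.7,  -1.9]), array([301., 345.])) (0.94, array([ 3.596e+02,  7.032e+02, -4.000e-01]), array([478., 357.])) (0.64, array([5.489e+02, 3.728e+02, 5.000e-01]), array([353., 307.]))
scene tray_handle (0.97, array([356.8, 697.2,  79.8]), array([483., 338.])) (0.9, array([553.4, 374.5,  77.5]), array([354., 291.])) (0.65, array([747.7, 407.9,  79.6]), array([303., 327.]))
scene tin (0.96, array([ 510.7, -410.2,   -1.7]), array([240., 167.])) (0.26, array([550.9, 372.7,  81.3]), array([354., 289.]))
scene bowl (0.62, array([364.8, 289.6,  -0.7]), array([385., 266.]))
scene beaker (0.51, array([ 360.2, -288.7,    2.2]), array([291., 170.]))
1.1
```

```bash
ls
```

```text
h.py
pics
```

View pics/top0.png

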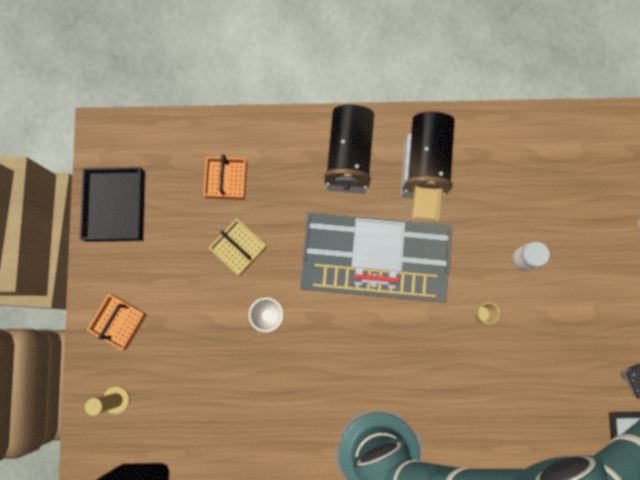

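View pics/scene0.png

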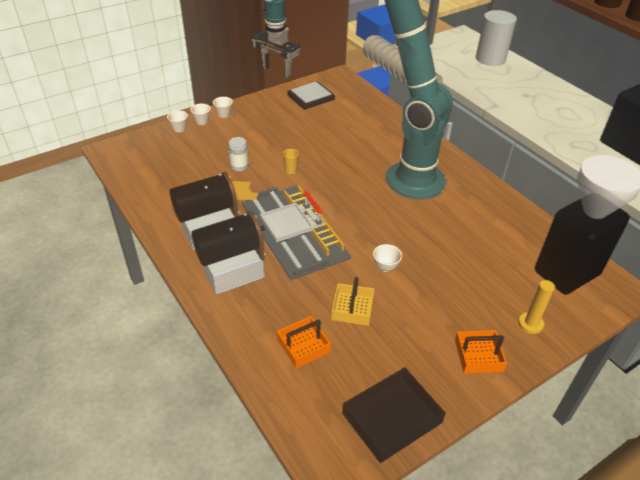

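Top picture: candidate trays are brass at (238,247), orange at (225,178) and orange at (117,321). I choose the brass one with the black handle. The chute drum is the right one, with its brass chute at about (427,205). The shut drum is at (350,150), and the carriage at (378,246) has the red bar at (378,279). Next I'll look closer with the wrist camera.

```bash
cat >> h.py <<'E'
from scipy.spatial.transform import Rotation as Ro
def down(phi):  # tool pointing down, tool y at angle phi (half turn chosen nearest the last joint's middle)
    c,s=np.cos(phi),np.sin(phi)
    return Ro.from_matrix(np.array([[-(-s)*-1,c,0],[c,s,0],[0,0,-1]]).T).as_rotvec()
def best(pos,phi):
    o=[(abs(q[6]),r) for r in (down(phi),down(phi+np.pi)) if (q:=kin.ik(pos,r)) is not None]
    return min(o,key=lambda a:a[0])[1]
def ray(cam,uv,z):
    i=viewer.camera_info(cam);R=np.array(i["R"]);t=np.array(i["t"])
    d=R.T@np.linalg.inv(np.array(i["camera_matrix"]))@np.array([*uv,1.]);c=-R.T@t
    return c+d*(z-c[2])/d[2]
E
python3 - <<'E'
from h import *
print(Ro.from_rotvec(down(.3)).as_matrix().round(2))
p=robot.observe()["tcp_pos"]
robot.servo_line([p[0],p[1],350],feed=300)
T=[470,-60,380]
robot.movep(T,best(T,-.04))
i=viewer.camera_info("wrist");print("cam",-np.array(i["R"]).T@np.array(i["t"]))
snap("wrist","w1.png")
for n in "rail deck bar_grip chute_drum shut_drum".split(): print(n,*find(n,"wrist"))
print(robot.observe()["t"],robot.observe()["joints"])
E
```

```text
[[-0.3   0.96 -0.  ]
 [ 0.96  0.3   0.  ]
 [ 0.   -0.   -1.  ]]
cam [473.2995792   15.67507006 549.15243445]
rail (0.93, array([552.2,  -7.9,   1.1]), array([376., 157.]))
deck (0.96, array([552.6,  -5.9,  48.3]), array([381., 157.]))
bar_grip (0.72, array([456.8,   1.7,  99.3]), array([314., 156.]))
chute_drum
shut_drum (0.57, array([551.4,  -4.2,  48.6]), array([380., 157.]))
4.15 [ 0.66038777  0.07268803 -0.6294675   1.75859314  0.04395231  1.32453378
 -0.01919344]
```

View pics/w1.png

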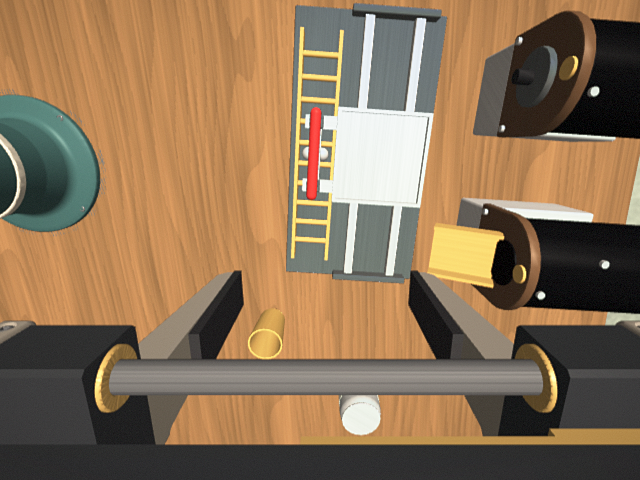

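The wrist picture shows the chute's lip corners at about (435,223) and (429,277), the rail's robot-side corners at (296,6) and (287,271), and the frame corners at (345,109), (432,113), (419,206) and (333,201).

Run:
```python
from h import *
a,b=ray("wrist",(435,223),115),ray("wrist",(429,277),115); lip=(a+b)/2
print("lip",a,b,np.linalg.norm(a-b))
a,b=ray("wrist",(297,6),12),ray("wrist",(287,271),12); d=a-b
yaw=-np.arctan2(d[0],d[1]);print("rail edge",a,b,np.linalg.norm(d),yaw)
d2=ray("wrist",(432,113),58)-ray("wrist",(419,206),58);print("yaw2",-np.arctan2(d2[0],d2[1]),np.linalg.norm(d2))
dk=ray("wrist",np.mean([(345,109),(432,113),(419,206),(333,201)],0),58);print("deck",dk)
e=np.array([-np.sin(yaw),np.cos(yaw)]);x=np.array([np.cos(yaw),np.sin(yaw)])
print("lip in deck frame x,y",(lip-dk)[:2]@x,(lip-dk)[:2]@e)
# bar
m=viewer.silhouettes("bar_grip","wrist");print([ (k["confidence"],k["mask"].sum()) for k in m])
im=cv2.imread("pics/w1.png").astype(int);r=((im[:,:,2]>150)&(im[:,:,1]<70)&(im[:,:,0]<70)).astype(np.uint8)
c,sz,an=cv2.minAreaRect(np.argwhere(r)[:,::-1].astype(np.float32));print("bar",c,sz,an,ray("wrist",c,102))
T=[430,300,380]
# look at the tray from wrist camera later
```

```text
lip [614.32443823 -90.32485852 115.        ] [ 609.76411997 -167.41812709  115.        ] 77.2280296425464
rail edge [440.02167996 203.56807922  12.        ] [ 398.26169997 -190.54590024   12.        ] 396.32023003081883 -0.10556524783997118
yaw2 -0.1017865098779623 130.1251134541317
deck [552.85688299  -4.81610643  58.        ]
lip in deck frame x,y 71.92953704696363 -117.1282563994504
[(0.96, np.int64(1284))]
bar (313.3680419921875, 154.094970703125) (10.393352508544922, 90.03622436523438) 2.9108378887176514 [456.37577313   4.69683919 102.        ]
```

Run:
```python
from h import *
im=cv2.imread("pics/top0.png")
cv2.imwrite("pics/topcrop.png",np.hstack([cv2.resize(im[170:290,300:460],None,fx=2.5,fy=2.5,interpolation=cv2.INTER_CUBIC),cv2.resize(im[200:320,200:360][:, :],None,fx=2.5,fy=2.5,interpolation=cv2.INTER_CUBIC)]))
for u in [(413,219),(439,220.5),(426,220)]: print(ray("top",u,115))
yaw=-.103;ex=np.array([np.cos(yaw),np.sin(yaw),0]);e=np.array([-np.sin(yaw),np.cos(yaw),0])
B=np.array([457,4.5,81]);r=best(B,yaw)
grip(.6)
robot.movep(B+[0,0,80],r)
robot.servo_line(B,feed=100)
print(robot.observe()["contact_force"])
grip(0,30); o=robot.observe(); print(o["grip_width"]*92,o["grip_force"],o["contact_force"],o["tcp_pos"])
robot.servo_line(B+[0,0,22],feed=50); o=robot.observe(); print(o["contact_force"],o["tcp_pos"],o["grip_width"]*92,o["t"])
```

```text
[605.95254337 -94.46367314 115.        ]
[ 600.79350153 -161.87501669  115.        ]
[ 602.71052013 -128.15597091  115.        ]
[-0.13226842  0.30939706  0.41658025]
13.084517669978768 30.000189542770386 [-0.95494616  0.85155121  2.40545003] [456.88407398   4.48772758  81.04276959]
[ 2.20467958 -0.22766719 -9.29605161] [456.86648938   4.36045526 102.94719544] 12.966559490225173 8.05
```

View pics/topcrop.png

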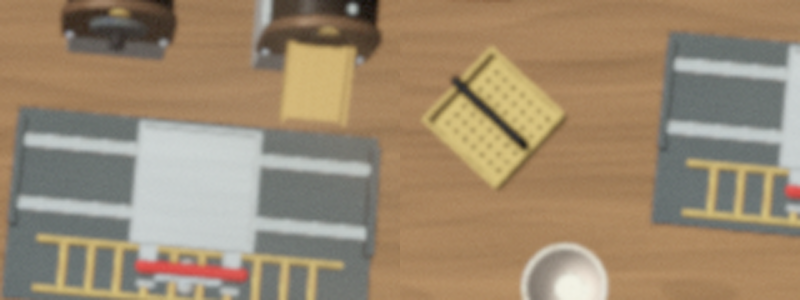

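The crop confirms the brass tray with its black handle, and the chute on the right drum. Both cameras put the lip at about -117 mm on the rail, so the notch is -0.12. The bar is up (9.3 N), so I'll slide now.

Run:
```python
from h import *
yaw=-.103;e=np.array([-np.sin(yaw),np.cos(yaw),0])
B=np.array([457,4.5,81])
P=B-119.5*e
robot.servo_line(P+[0,0,22],feed=60); o=robot.observe(); print(o["contact_force"],o["tcp_pos"],o["grip_width"]*92)
robot.hold(.15)
robot.servo_line(P+[0,0,2],feed=50)
print(robot.observe()["contact_force"])
grip(.6); robot.hold(.3)
robot.servo_line(P+[0,0,110],feed=200)
T=np.array([470,-20,380.]);robot.movep(T,best(T,yaw))
snap("wrist","w2.png")
for n in "deck bar_grip chute_drum".split(): print(n,*find(n,"wrist"))
T=np.array([520,310,380.])
robot.movep(T,best(T,yaw))
snap("wrist","w3.png")
for n in "tray tray_handle".split(): print(n,*find(n,"wrist"))
i=viewer.camera_info("wrist");print("cam",-np.array(i["R"]).T@np.array(i["t"]),robot.observe()["t"])
a,b=cv2.imread("pics/w2.png"),cv2.imread("pics/w3.png")
cv2.imwrite("pics/w23.png",np.vstack([a[:300],b[:300]]))
```

```text
[ -4.4134497   -0.20059286 -10.25517785] [ 444.08917146 -114.2010431   102.81502136] 13.091591503375406
[-7.25122608  0.772802   -7.46924753]
deck (0.62, array([ 539.4, -130. ,   46.8]), array([378., 261.]))
bar_grip (0.53, array([ 537.7, -125.2,   52.4]), array([377., 259.]))
chute_drum
tray (0.58, array([555.2, 371.9,   1.5]), array([343., 150.]))
tray_handle (0.84, array([751.6, 413.3,  86.1]), array([495., 102.])) (0.75, array([553.4, 371.2,  74.5]), array([344., 152.]))
cam [528.65733026 385.24162889 549.4388203 ] 15.1167
```

View pics/w23.png

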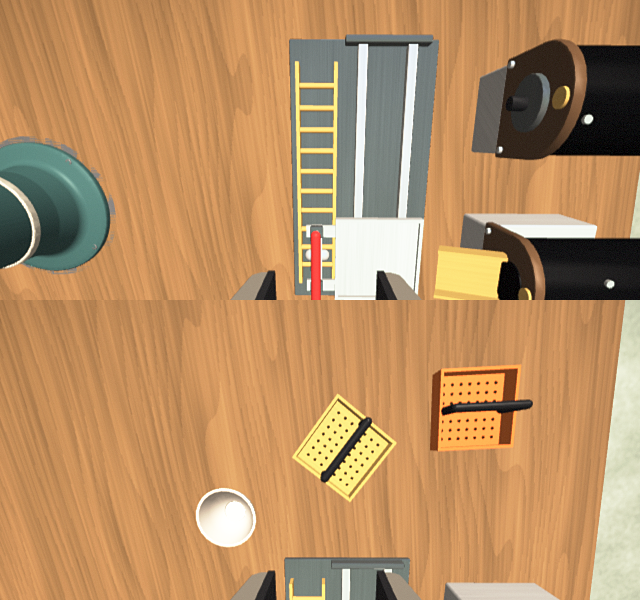

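Top half (w2): the carriage is now at the -0.12 end by the chute, with its deck around (378,261). Bottom half (w3): the brass tray has rim corners at (337,95), (396,142), (349,200) and (293,157) in the original picture, and its handle runs from (369,122) to (324,178).

Run:
```python
from h import *
K=[ray("wrist",u,40) for u in [(337,95),(396,142),(349,200),(293,157)]]
c=np.mean(K,0);print("tray centre",c,[np.linalg.norm(K[i]-K[i-1]).round(1) for i in range(4)])
an=[np.arctan2(*(K[i]-K[(i+1)%4])[[1,0]])%(np.pi/2) for i in range(4)];print("angles",an)
h=[ray("wrist",u,84) for u in [(369,122),(324,178)]];d=h[0]-h[1];print("handle",np.mean(h,0),np.linalg.norm(d),np.arctan2(d[1],d[0]))
T=np.array([470,-190,380.]);yaw=-.103
robot.movep(T,best(T,yaw))
snap("wrist","w4.png")
for n in "deck bar_grip chute_drum".split(): print(n,*find(n,"wrist"))
print(robot.observe()["t"])
im=cv2.imread("pics/w4.png").astype(int);r=((im[:,:,2]>150)&(im[:,:,1]<70)&(im[:,:,0]<70)).astype(np.uint8)
b=cv2.minAreaRect(np.argwhere(r)[:,::-1].astype(np.float32));print("bar",b,ray("wrist",b[0],102))
```

```text
tray centre [554.38974184 373.94809285  40.        ] [np.float64(106.8), np.float64(107.9), np.float64(108.7), np.float64(105.8)]
angles [np.float64(0.8335424468623169), np.float64(0.8005744551028735), np.float64(0.8154891679453804), np.float64(0.8192952466941859)]
handle [555.10883955 373.28740181  84.        ] 94.04938741870944 0.7835747205296035
deck (0.78, array([ 538. , -126.8,   50.7]), array([368., 150.]))
bar_grip (0.85, array([ 441.2, -118.3,  100.8]), array([298., 152.]))
chute_drum
17.1417
bar ((299.0, 148.5), (91.0, 10.0), 90.0) [ 442.99517094 -114.74867092  102.        ]
```

View pics/w4.png

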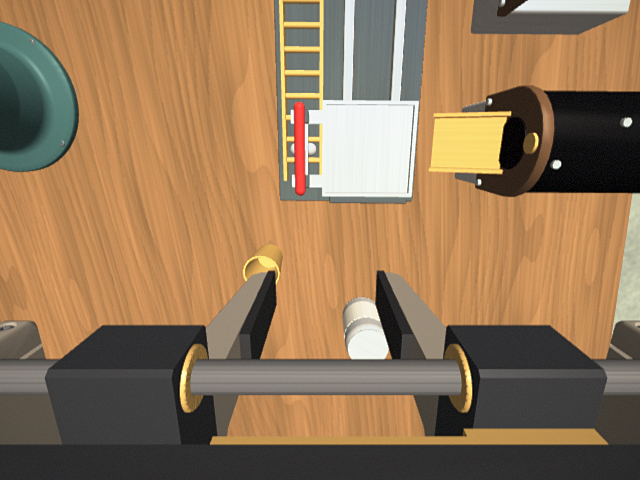

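The deck frame spans (327,101) to (412,197) with its middle at row 149. The chute's middle is at about row 142, so they line up, and the bar is down. Next is the tray.

Run:
```python
from h import *
C=[ray("wrist",u,58) for u in [(328,101),(419,101),(411,197),(322,195)]]
print("deck",np.mean(C,0),[np.linalg.norm(C[i]-C[i-1]).round(1) for i in range(4)])
l=[ray("wrist",u,115) for u in [(434,112),(430,171)]];d=np.mean(l,0)-np.mean(C,0);yaw=-.103
print("lip-deck",d[0]*np.cos(yaw)+d[1]*np.sin(yaw),-d[0]*np.sin(yaw)+d[1]*np.cos(yaw))
phi=.812-np.pi/2
P=np.array([554.7,373.6,61.]);U=np.array([0,0,140.])
robot.servo_line([470,-100,380],feed=300)
robot.movep(P+U,best(P+U,phi))
grip(.5)
robot.servo_line(P,feed=120)
print(robot.observe()["contact_force"])
grip(0,40);o=robot.observe();print(o["grip_width"]*92,o["grip_force"],o["contact_force"])
robot.servo_line(P+[0,0,170],feed=100);o=robot.observe();print(o["tcp_pos"],o["contact_force"],o["grip_width"]*92,o["t"],o["joints"])
```

```text
deck [ 539.50612103 -127.42540347   58.        ] [np.float64(129.3), np.float64(124.5), np.float64(131.9), np.float64(131.3)]
lip-deck 69.81704503926866 10.996098849926002
[-0.0178887  -0.53964073 -0.61920703]
10.739396196844723 40.0001335144043 [ 0.56481134 -0.14611427  0.60435941]
[554.52471879 373.35243215 230.34700952] [ 0.30564489 -0.026363   -2.68322891] 10.390297098948515 23.5833 [ 0.02463284  0.75941497 -1.09284454  1.48799002  0.68405824  1.31322879
  1.25131794]
```

Run:
```python
from h import *
yaw=-.103;D=np.array([539.2,-125.5,111.])
R=Ro.from_rotvec
r0=R(robot.observe()["tcp_rot"]);c=[down(yaw),down(yaw+np.pi)]
r=min(c,key=lambda a:(r0.inv()*R(a)).magnitude());print((r0.inv()*R(r)).magnitude())
for T,f,rr in (([545,150,250],250,r),([D[0],D[1],250],250,None),([D[0],D[1],128],120,None)):
    robot.servo_line(T,feed=f,rotation=rr)
robot.hold(.3)
snap("wrist","w5.png");o=robot.observe();print(o["tcp_pos"],o["contact_force"],o["t"],o["joints"])
i=viewer.camera_info("wrist");print("cam",-np.array(i["R"]).T@np.array(i["t"]))
for n in ("tray","tray_handle","deck"): print(n,*find(n,"wrist"))
```

```text
0.6557825803919086
[ 539.30041623 -125.58333317  128.24947569] [-0.67495628  0.29293898 -3.04964498] 27.4 [ 1.05573014  0.88058959 -1.30930502  1.86055256  0.9324511   1.18845195
  2.45577775]
cam [ 531.32427338 -200.50824891  297.60334708]
tray (0.85, array([ 536.3, -128.7,   69.1]), array([329., 248.]))
tray_handle (0.71, array([ 538.9, -124.8,  142.6]), array([326., 300.])) (0.32, array([ 359.4, -288.1,    1.8]), array([537.,   2.]))
deck
```

View pics/w5.png

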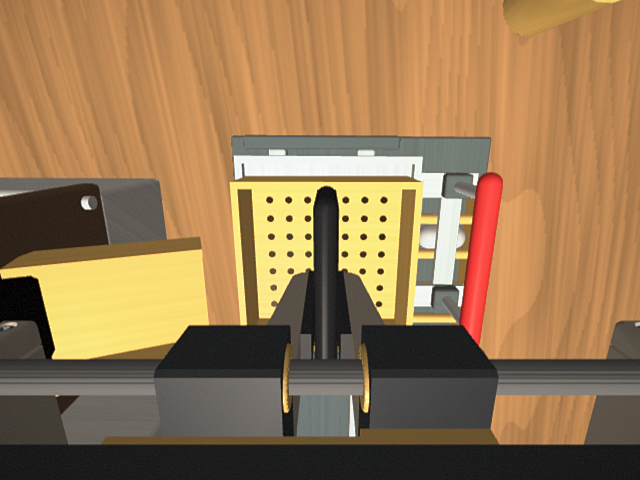

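The tray is above the frame. The frame's far corners are at (233,157) and (422,157), the tray rim's at (231,181) and (423,181). I'll compare the two.

Run:
```python
from h import *
yaw=-.103;ex=np.array([np.cos(yaw),np.sin(yaw)]);e=np.array([-ex[1],ex[0]])
f=[ray("wrist",u,58)[:2] for u in [(233,157),(422,157)]];t=[ray("wrist",u,109)[:2] for u in [(231,181),(423,181)]]
print(np.linalg.norm(f[0]-f[1]),np.linalg.norm(t[0]-t[1]))
dk=np.mean(f,0)+66*e;tr=np.mean(t,0)+55*e;print("deck",dk,"tray",tr,"d rail xy",(dk-tr)@ex,(dk-tr)@e)
for a in(f,t):
    d=a[0]-a[1];print(np.arctan2(d[1],d[0]))
```

```text
131.57370057627847 107.21241815282698
deck [ 537.38700623 -125.88415151] tray [ 537.98171567 -125.78983491] d rail xy -0.5818601500931965 -0.15496356084658636
-0.10165730434501015
-0.10171284735470598
```

Everything agrees to within 1 mm. Lowering and releasing.

Run:
```python
from h import *
p=np.array([538.7,-125.6,0])
robot.servo_line(p+[0,0,116],feed=40);print(robot.observe()["contact_force"])
robot.servo_line(p+[0,0,111.5],feed=20);o=robot.observe();print(o["contact_force"],o["tcp_pos"])
grip(.45);robot.hold(.3)
o=robot.observe();print(o["contact_force"])
robot.servo_line(p+[0,0,190],feed=80)
robot.servo_line(p+[-70,-60,380],feed=250)
snap("wrist","w6.png")
for n in ("tray","tray_handle","deck","bar_grip"): print(n,*find(n,"wrist"))
print(robot.observe()["t"],robot.observe()["contact_force"])
```

```text
[ 0.099138   -0.41498455 -3.20922196]
[-0.67669606 -0.6311282  -2.44920325] [ 538.6989003  -125.57568481  111.4245753 ]
[-0.21624316 -0.0835186  -0.03224563]
tray (0.93, array([ 538. , -126.7,   51.8]), array([284., 238.]))
tray_handle (0.82, array([ 537.5, -125.2,  127.7]), array([277., 255.]))
deck
bar_grip (0.97, array([ 442.4, -118.5,   98.2]), array([348., 246.]))
31.6667 [-0.0300125   0.98957059 -0.36404992]
```

View pics/w6.png

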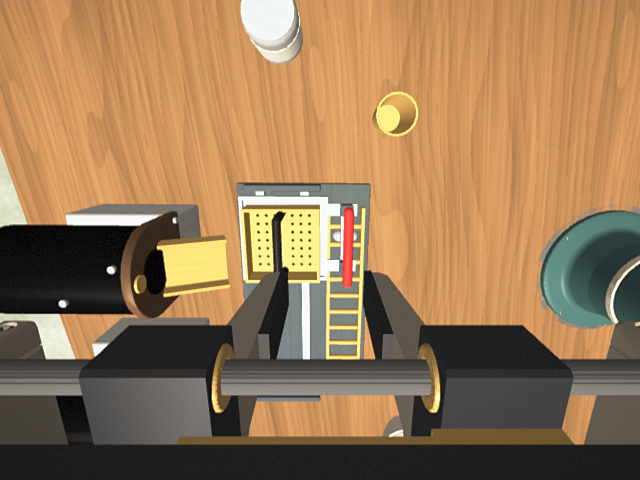

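The tray sits in the frame at (284,240) and the bar is latched. Before handing in I'll check the chute lip again, at (225,236) to (229,290).

Run:
```python
from h import *
yaw=-.103
dk=np.array([538.3,-125.8])
for z in (115,):
    a,b=ray("wrist",(225,236),z),ray("wrist",(229,290),z);d=((a+b)/2)[:2]-dk
    print(a,b,np.linalg.norm(a-b),"x",d[0]*np.cos(yaw)+d[1]*np.sin(yaw),"y",-d[0]*np.sin(yaw)+d[1]*np.cos(yaw))
# reprojected drum front plate: model lip centre at x=72; where would lip y=0 / y=30 centre appear?
for y in (0,8,15,20): print(y,pix("wrist",[dk[0]+72*np.cos(yaw)-y*np.sin(yaw),dk[1]+72*np.sin(yaw)+y*np.cos(yaw),115]))
print("cam",ray("wrist",(320,240),115))
```

```text
[ 606.48528307 -154.5337842   115.        ] [615.18225008 -76.15289973 115.        ] 78.86190642330416 x 71.07421883792021 y 17.85901473936554
0 [225.35220839 251.27425056]
8 [225.81214452 256.84023627]
15 [226.21101821 261.66726567]
20 [226.4939118  265.09074467]
cam [ 480.09260742 -136.12018088  115.        ]
```

The lip estimates shift between views because the chute's walls stand above 115 mm. Triangulating three wrist views puts the chute's middle about 10 mm from the deck centre. That is under half a notch, so this is the nearest notch and inside the 20 mm limit. Handing in.

Run:
```python
from h import *
print(robot.job_done(), robot.observe()["t"])
```

```text
the job is handed in; nothing more can be done
the job is handed in; nothing more can be done
```

I handed the job in at about 32 s on the robot clock, with no verdict shown: the carriage is latched in the -0.12 notch, its deck centre about 10 mm off the chute's middle by my measurement (limit 20 mm), and the brass tray is released flat in the deck's frame.

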